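# Show a filter cube to the inspection camera against the white drum

## Task

Set up the filter check: first lower the white reference drum over the spindle of the inspection stand, gently and all the way down onto its seat rather than dropping it, and let go of it. Then take the filter cube with the green glass out of the tray and hold it in the air at the focus point of the camera, its green window at that point and square to the lens (so the cube leans back as far as the camera looks down), right way up, touching nothing but the gripper. Finish while still holding it there steadily: do not put it down or let go, and leave the other cubes and the other loose things on the bench where they are.

Things in the scene. Friction and masses are not known exactly. Their poses are not given: they have to be found in the camera images.
- drum_center (a point): Centre of the white reference drum, half-way up: a rigid upright spool 100 mm tall, white core 44 mm in diameter with a black band round its top 8 mm, black foot flange 64 mm in diameter and 6 mm thick, through bore 18 mm in diameter along its own z (up). About 0.16 kg. Stands on the bench. Grip it across the core.
- drum_foot (a point): Centre of the drum's underside, at the lower mouth of the bore, 50 mm below its centre; z is the drum's axis, up.
- seat (a point): Centre of the spindle's seat on the fixed inspection stand: top of a dark round boss 68 mm in diameter, 50 mm above the bench. From here a fixed steel spindle 13 mm in diameter rises 60 mm (the last 10 mm tapers). The drum is home when its foot lies on this point. The stand's aluminium base plate, 12 mm thick and 120 mm wide, runs from 60 mm behind the spindle to 380 mm ahead of it along this point's x, towards the camera; z is up.
- camera_head: White inspection camera with a round black lens, fixed on a column of the stand. The origin is the centre of the lens front, 270 mm from the spindle axis and 250 mm above the bench. It looks along its own -x, sloping 25 degrees down, over the spindle; its z points up (25 degrees off vertical), its y is level. Lens barrel 42 mm in diameter; the housing and column (top at 342 mm above the bench) are behind the lens.
- focus (a point): The focus point in the air: on the lens axis, 110 mm in front of the lens (camera_head -x), about 204 mm above the bench. Axes as camera_head.
- cube_green_center (a point): Centre of the filter cube to be shown: black block 34 mm deep (x) by 36 mm wide (y) by 46 mm tall (z), standing upright in the tray, 0.09 kg, with a green tag on top. Its round green window looks along its own -x; a 3 mm steel rib stands on its back (+x). The two plain sides (+y and -y) are for gripping, 36 mm apart. z is up.
- cube_green_window (a point): Centre of the green window's face, 20 mm from the cube's centre along its -x; 29 mm diameter aluminium rim that stands 3 mm off the block. Axes as the cube. When presented, this point is on the focus point, the cube's x is opposite to the camera's x and its z is along the camera's z.
- cube_amber_center (a point): Centre of a like cube with amber glass and an orange tag; leave it.
- cube_blue_center (a point): Centre of a like cube with blue glass and a blue tag; leave it.
- tray: Fixed grey tray holding the three cubes, 190 mm (x) by 240 mm (y), rim 10 mm high, wall 4 mm, floor 4 mm; origin under its centre.
- oil_bottle: Amber immersion oil bottle, 32 mm diameter, 65 mm tall, loose; origin under its centre; leave it.
- jar: Clear jar with white lid, 64 mm diameter, 80 mm tall, loose; origin under its centre; leave it.
- slide_pot: Open black slide pot 70 x 60 x 45 mm, loose; origin under its centre; leave it.
- objective: Microscope objective standing on its thread, 28 mm diameter, 48 mm tall, loose; origin under its centre; leave it.
- screwdriver: Screwdriver 150 mm long, lying loose; leave it.

How it is judged (in metres and radians):
On the way, in this order (a step that is already met when the one before it is completed fails the run):
1. the drum stands fully home on the spindle's seat, let go (horizontal distance between drum_foot and seat below 0.005 m and distance between drum_foot and seat below 0.007 m and angle between drum_foot's own z axis and vertical below 0.08 rad and contact force between the fingers and drum below 0.1 N), for 0.2 s.
2. the green cube is lifted clear of the tray in the gripper (height (world z) of cube_green_center above 0.09 m and contact force between the fingers and cube_green above 0.5 N), for 0.2 s.
At the end, for the whole second after the job is handed in: Drum on the seat (5 mm off axis, 7 mm in all, lean 0.08 rad), free of the fingers; the gripper holds the green cube still (20 mm/s), touching neither stand nor drum, window within 12 mm of the focus point, facing the lens, square and upright to it within 0.17 rad (all of step 1 and distance between cube_green_window and focus below 0.012 m and angle between the x axis of cube_green_window and the x axis of camera_head, either way round below 0.17 rad and angle between the z axis of cube_green_window and the z axis of camera_head, either way round below 0.17 rad and x of cube_green_center in the frame of camera_head below -0.115 m and angle between cube_green_window's own z axis and vertical below 0.9 rad and contact force between the fingers and cube_green above 0.5 N and contact force between cube_green and stand below 0.05 N and contact force between cube_green and drum below 0.05 N and linear speed of cube_green below 0.02 m/s); the arm keeps its last pose, push and grip.
It fails at once if the drum is dropped down the spindle (horizontal distance between drum_foot and seat below 0.02 m and contact force between the fingers and drum below 0.02 N and linear speed of drum above 0.4 m/s).
It fails at once if the drum is knocked over (angle between drum_foot's own z axis and vertical above 0.8 rad).
It fails at once if another loose thing is moved by more than 25 mm (distance of any of cube_amber_center, cube_blue_center, oil_bottle, jar, slide_pot, objective, screwdriver from where it was at the start of the episode above 0.025 m).
It also fails if it takes over 59 s, if anything falls off the work surface, if the arm or the gripper's body presses on something with over 40 N, if the wrist force passes 120 N, or if a joint passes its speed limit or range.

## Robot

A 6-joint arm with a two-finger parallel gripper is mounted at the origin on the work surface. World frame = base frame: x ahead of the robot, y to its left, z up, the work surface at z = 0. Lengths are in mm, angles in rad, forces in N, time in s.
With the tool pointing down it reaches from about 400 to 825 mm from the base axis. Payload 7 kg.
Tool frame: the origin (TCP) lies on the centre line of the jaws, within the pads' length; the fingertips stand 19 mm ahead of it and the grasp point (between the pads) is the TCP; z points along the fingers, y is the line along which they close (so a half turn about z gives the same grasp; the last joint's range is limited). The gripper opens to 88 mm and grips with 3 to 60 N. Pads are 19 mm wide; open, the fingers measure 130 mm over their backs; the gripper's body (78 mm by 193 mm) begins 47 mm behind the grasp point.
Start: joints at [-0.901, 0.359, 0.012, 0, -1.224, -0.288], TCP at [251.472, -626.384, 245.561] pointing down, gripper open.
Joint ranges: [-3.07, 3.07], [-1.43, 2.12], [-1.02, 1.25], [-3.03, 1.67], [-3.05, -0], [-3.03, 3.03]. Speed limits (rad/s): [2.39, 2.39, 3.01, 3.14, 3.14, 3.14].

## Interface

Orientations are given as a unit quaternion [w, x, y, z].
In Python, from workcell import sensors, optics, finish_job gives the robot as it stands.
- The arm moves only by the tool arm_command, never from a script. Its argument "increments" is a list of rows, each a list of 7 numbers: the shift along the world's x, y, z in cm, then the turn, a rotation vector about the world's x, y, z in degrees, then the opening, from 0 (shut) to 1 (fully open). In form: [[x, y, z, wx, wy, wz, grip], ...]. A call has exactly 8 rows; each row shifts and turns the commanded pose from where the row before left it; what a row does not reach is not made up. A row lasts 1/12 s, in which the tool goes at most 41.7 mm and 7.16 degrees, less where a joint would pass 70% of its speed; a pose out of reach is approached as far as the arm can. A call with a gripper value outside its range is refused whole. The fingers move at their own pace and stop on an object; the grip force is fixed at half the most. Time passes only in rows, so rows that do not move let the fingers close, or fill a call up. It gives the time, the measured TCP pose, the force, the opening and the grip force at its end, in the units of the state.
- sensors.state(): the state, without advancing time (a new reading comes with each control period).
- optics.read_camera(name): name is "scene" or "side" or "wrist"; returns a dict with "img" (480x640x3 uint8, blue, green, red), "fx", "fy", "cx", "cy" (pixels), "extrinsics" (4x4, takes a point from camera to world coordinates); the wrist camera has in their place "mount" (4x4, takes a point from camera to tool coordinates, whose origin is the TCP and whose axes are the flange's). Camera axes: x right, y up, looking along -z (the intrinsics and any distortion apply to the point x, -y, -z); pixel columns grow to the right and rows downward; lengths in mm; the calibration is good to about 2 mm. A picture is of the moment at which its call begins: read the wrist's pose just before it. There is no depth.
- finish_job(): hands the job in; it is judged then, once.
Trained networks look in the newest picture that a camera, given by its name, has taken for a name from the list of things; names that differ only in an ending like _2 or _b are one class to them, and where a whole thing is asked for, a point or a joint stands for the part that bears it (a point fixed in the world has none). Each returns a list of dicts, best first, with "p" (0 to 1); they miss things now and then, are a little off and sometimes report something else, mostly with a low value. They report only what shows in the picture. A call takes as long as a camera call.
- optics.look_for(camera, query): "extent" ([left, top, width, height] in pixels, round what is visible of it).
- optics.regions_of(camera, query): "mask" (480x640 bool, what is visible of it) and "extent" ([left, top, width, height] in pixels, round what is visible of it).
The state is a dict: "t": time; "joint_positions": joint angles; "qd": joint speeds; "joint_torque": joint torques, N m; "tool_pos": TCP position; "eef_rot": TCP orientation; "contact_force": force on the tool from outside, world axes, zero at the start; "ft_torque": the same for the moment, N m; "opening": opening from 0.0 (shut) to 1.0 (fully open); "grip_force": force on a finger pad.
Only numpy, scipy, OpenCV 4.12 (cv2) and the standard library are available. Lean on these libraries where they do the work, as an engineer would, in place of code of your own. Each camera call takes 0.05 s, during which the arm holds its last target. There are 200 camera calls.

## Working session

There is one attempt and no reset: what is moved stays moved. The work goes in short steps, Python scripts to look and compute and a tool call to move; the robot and the scene stay as the last step left them, time stands still between calls to the robot, and variables do not carry over. Pictures are saved under pics/ and viewed, at most 10 in all, crops included, and the job is handed in when it is done.

Besides the shell and the picture viewer there is one more tool, called after ">>>" as name(argument=value, ...), one argument or row to a line, values as JSON. arm_command: Moves the arm, as the interface text tells. Its arguments: {"type":"object","properties":{"increments":{"type":"array"}},"required":["increments"]}

```bash
mkdir -p pics
cat > h.py <<'E'
import numpy as np, cv2
from workcell import sensors, optics
from scipy.spatial.transform import Rotation as R
def cam(name, save=None):
    s=sensors.state(); d=optics.read_camera(name)
    if 'extrinsics' in d: T=np.array(d['extrinsics'])
    else:
        q=s['eef_rot']; W=np.eye(4); W[:3,:3]=R.from_quat([q[1],q[2],q[3],q[0]]).as_matrix(); W[:3,3]=s['tool_pos']
        T=W@np.array(d['mount'])
    if save: cv2.imwrite('pics/'+save+'.png',d['img'])
    return d,T
def ray(d,T,u,v):
    r=T[:3,:3]@np.array([(u-d['cx'])/d['fx'],-(v-d['cy'])/d['fy'],-1.]); return T[:3,3],r/np.linalg.norm(r)
def onz(d,T,u,v,z):
    o,r=ray(d,T,u,v); return o+r*(z-o[2])/r[2]
def proj(d,T,p):
    c=np.linalg.inv(T)@np.append(p,1); return d['cx']+d['fx']*c[0]/-c[2], d['cy']-d['fy']*c[1]/-c[2]
def tri(rs):
    A=np.zeros((3,3));b=np.zeros(3)
    for o,r in rs:
        P=np.eye(3)-np.outer(r,r);A+=P;b+=P@o
    return np.linalg.solve(A,b)
E
python3 - <<'E'
from h import *
np.set_printoptions(precision=1,suppress=True)
ims=[]
for n in ['scene','side']:
    d,T=cam(n,n+'0'); print(n,[k for k in d if k!='img'],d['fx'],d['cx'],d['cy'],d.get('dist'));print(T)
    for q in ['drum_center','seat','camera_head','cube_green_center','cube_green_window','cube_amber_center','cube_blue_center','tray','oil_bottle','jar','slide_pot','objective','screwdriver']:
        print(q,[(np.array(x['extent']),round(x['p'],2)) for x in optics.look_for(n,q)[:2]])
print(sensors.state())
E
```

```text
scene ['fx', 'fy', 'cx', 'cy', 'extrinsics'] 470.08682080635185 318.95740619310345 238.7336770323916 None
[[   0.3   -0.7    0.7 1214.3]
 [   1.     0.2   -0.2 -210.5]
 [   0.     0.7    0.7  892.1]
 [   0.     0.     0.     1. ]]
drum_center [(array([325.7, 222.3,  25.7,  41.1]), 0.58), (array([138.6, 255.7, 126.1,  95.7]), 0.28)]
seat [(array([298.3, 152. , 205.1, 188.8]), 0.64), (array([190.3, 283.4,  25.1,  21.9]), 0.57)]
camera_head [(array([447.8, 162.8,  47.3,  42.9]), 0.81)]
cube_green_center [(array([189.3, 280.7,  23.3,  24. ]), 0.83)]
cube_green_window [(array([189.8, 279.7,  26.1,  25.5]), 0.84), (array([198.3, 372.2,  13.9,  20.3]), 0.74)]
cube_amber_center [(array([223.1, 274.3,  18.7,  26.7]), 0.63)]
cube_blue_center [(array([159.1, 293.2,  22. ,  26.8]), 0.76)]
tray [(array([141.7, 254.4, 126. ,  99.7]), 0.94)]
oil_bottle [(array([400.5, 192.5,  14.5,  19.1]), 0.66), (array([253.1, 352.6,  43.4,  50.7]), 0.49)]
jar [(array([433. , 195.6,  30.1,  37.5]), 0.72), (array([161.6, 292.2,  21.1,  27.8]), 0.59)]
slide_pot [(array([253.9, 352.7,  44.3,  50.7]), 0.57), (array([
[... 1042 characters left out ...]
04.1,  17. ,  34.3]), 0.62)]
jar [(array([223.1, 403.1,  37.5,  56. ]), 0.78)]
slide_pot [(array([274.1, 217.3,  28.8,  29.5]), 0.65)]
objective [(array([315.4, 206.9,  11.7,  16.4]), 0.42), (array([380. , 214.6,  15.1,  22.1]), 0.26)]
screwdriver [(array([344.9, 190.3,  17.3,  15.3]), 0.74)]
{'t': 1.4, 'joint_positions': array([-0.9,  0.4,  0. , -0. , -1.2, -0.3]), 'qd': array([-0., -0., -0.,  0.,  0., -0.]), 'joint_torque': array([ -0. , -58.2,  29.3,   7. ,   0. ,  -0. ]), 'tool_pos': array([ 251.4, -626.4,  245.6]), 'eef_rot': array([ 0. , -0.2,  1. , -0. ]), 'contact_force': array([-0.2, -0.3, -0.6]), 'ft_torque': array([-0., -0., -0.]), 'grip_force': 0.0, 'opening': 0.9923167016818185}
```

Run:
```python
import cv2
a=cv2.imread('pics/scene0.png')[140:420,100:520]; cv2.imwrite('pics/a.png',cv2.resize(a,(800,533),interpolation=cv2.INTER_CUBIC))
a=cv2.imread('pics/side0.png')[180:470,140:440]; cv2.imwrite('pics/b.png',cv2.resize(a,(620,599),interpolation=cv2.INTER_CUBIC))
```

```text
(no output)
```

View pics/a.png

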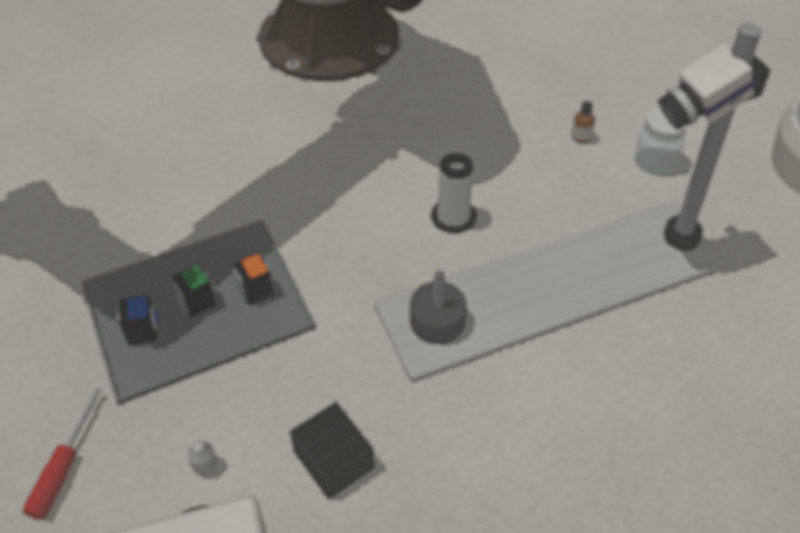

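View pics/b.png

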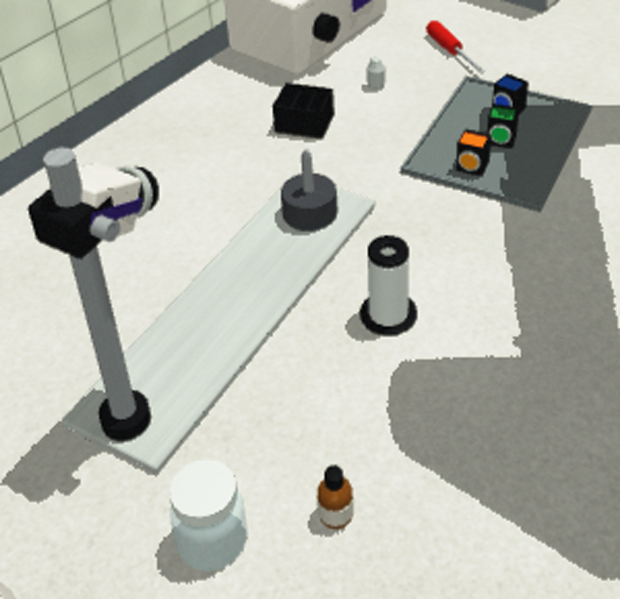

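Run:
```python
from h import *
np.set_printoptions(precision=1,suppress=True)
S,TS=cam('scene'); D,TD=cam('side')
a=lambda x,y:(S,TS,100+x/1.905,140+y/1.905)
b=lambda x,y:(D,TD,140+x/2.0667,180+y/2.0667)
def both(n,p,q,z):
    print(n,onz(*a(*p),z),onz(*b(*q),z),tri([ray(*a(*p)),ray(*b(*q))]))
both('drumtop',(457,164),(388,250),100)
both('drumfoot',(453,214),(388,312),6)
both('tip',(438,272),(307,153),110)
both('boss',(438,303),(309,192),50)
both('column',(747,32),(61,160),342)
both('plateA',(377,303),(375,203),12)
both('plateB',(412,380),(374,203),12)
both('amber',(255,265),(474,140),50)
both('green',(193,276),(503,113),50)
both('blue',(137,307),(511,84),50)
both('trayL',(83,283),(590,105),10); both('trayF',(120,402),(467,78),10); both('trayR',(313,326),(402,172),10); both('trayB',(264,223),(541,210),10)
print('win amber',onz(*b(469,161),24),'green',onz(*b(501,134),27),'blue',onz(*b(503,101),27))
print('lens',tri([ray(*a(674,110)),ray(*b(146,188))]))
print('pot',onz(*a(333,438),45),'jar',onz(*a(665,125),80),'bottle',onz(*a(586,105),65),'obj',onz(*a(200,445),48))
```

```text
drumtop [446.7  74.6 100. ] [442.4  74.6 100. ] [444.   74.4  98.3]
drumfoot [446.   73.1   6. ] [443.1  74.4   6. ] [444.2  73.4   4.3]
tip [615.5  -3.6 110. ] [607.1   0.8 110. ] [611.3  -3.  105.4]
boss [613.8  -1.6  50. ] [608.2   0.6  50. ] [611.   -1.4  46.9]
column [576.9 339.1 342. ] [566.6 346.5 342. ] [571.8 343.3 337.7]
plateA [566.1 -63.7  12. ] [556.5 -63.5  12. ] [560.6 -64.9   7.5]
plateB [682.3 -52.9  12. ] [557.6 -62.8  12. ] [614.8 -72.7 -42.6]
amber [ 497.9 -197.5   50. ] [ 496.5 -200.1   50. ] [ 496.8 -198.4   50.1]
green [ 494.3 -271.4   50. ] [ 494.9 -273.1   50. ] [ 494.5 -271.6   50.7]
blue [ 522.6 -338.9   50. ] [ 519.4 -340.    50. ] [ 520.4 -340.    48.8]
trayL [ 433.6 -406.7   10. ] [ 428.3 -408.9   10. ] [ 429.7 -408.6    8.1]
trayF [ 617.9 -372.7   10. ] [ 607.1 -372.7   10. ] [ 611.7 -376.     4.5]
trayR [ 576.5 -145.5   10. ] [ 564.2 -135.6   10. ] [ 570.2 -144.8    1.2]
trayB [ 395.9 -173.9   10. ] [ 381.3 -169.1   10. ] [ 385.9 -175.1    1.8]
win amber [ 495.6 -188.2   24. ] green [ 488.2 -258.6   27. ] blue [ 523.4 -327.7   27. ]
lens [577.2 269.3 254. ]
pot [ 746.3 -157.    45. ] jar [432.8 378.9  80. ] bottle [348.7 301.4  65. ] obj [ 717.7 -290.1   48. ]
```

>>> arm_command(
  increments=[
    [2.4,3.2,0,0,0,0,1],
    [2.4,3.2,0,0,0,0,1],
    [2.4,3.2,0,0,0,0,1],
    [2.4,3.2,0,0,0,0,1],
    [2.4,3.2,0,0,0,0,1],
    [2.4,3.2,0,0,0,0,1],
    [2.4,3.2,0,0,0,0,1],
    [2.4,3.2,0,0,0,0,1],
  ],
)

```text
t: 2.17
tool_pos: [444.4, -368.7, 245.9]
eef_rot: [0.0, -0.19, 0.982, -0.0]
contact_force: [0.5, 0.2, -0.4]
opening: 1.001
grip_force: 0.0
```

>>> arm_command(
  increments=[
    [0,4,0,0,0,0,1],
    [0,4,0,0,0,0,1],
    [0,4,0,0,0,0,1],
    [0,4,0,0,0,0,1],
    [0,4,0,0,0,0,1],
    [0,4,0,0,0,0,1],
    [0,4,0,0,0,0,1],
    [0,4,0,0,0,0,1],
  ],
)

```text
t: 2.83
tool_pos: [443.1, -48.6, 246.0]
eef_rot: [0.001, -0.19, 0.982, 0.0]
contact_force: [1.4, -0.0, 0.2]
opening: 1.0
grip_force: 0.0
```

>>> arm_command(
  increments=[
    [0,4,0,0,0,0,1],
    [0,4,0,0,0,0,1],
    [0,4,0,0,0,0,1],
    [0,0.4,0,0,0,0,1],
    [0,0,0,0,0,0,1],
    [0,0,0,0,0,0,1],
    [0,0,0,0,0,0,1],
    [0,0,0,0,0,0,1],
  ],
)

```text
t: 3.5
tool_pos: [443.5, 72.5, 245.6]
eef_rot: [-0.0, -0.189, 0.982, -0.0]
contact_force: [0.3, -0.7, -0.2]
opening: 1.002
grip_force: 0.0
```

Run:
```python
from h import *
np.set_printoptions(precision=3,suppress=True)
d,T=cam('wrist','w1'); print(d['mount'],d['fx'],d['cx'],d['cy'])
s=sensors.state();print(s['t'],s['tool_pos'],s['eef_rot'],s['joint_positions'])
for q in ['drum_center','seat','cube_green_center','slide_pot']:
    print(q,[(np.array(x['extent']),round(x['p'],2)) for x in optics.look_for('wrist',q)[:2]])
print('drumtop',proj(d,T,[444.5,74.4,100]),'boss',proj(d,T,[611,-1,50]))
```

```text
[[  -0.001    0.966    0.26    69.959]
 [   1.       0.001    0.001    0.806]
 [   0.       0.26    -0.966 -138.638]
 [   0.       0.       0.       1.   ]] 357.90901254009 314.5270820721842 239.5450369578528
3.55 [443.462  72.428 245.564] [-0.    -0.189  0.982 -0.   ] [ 0.603 -0.023 -0.459  0.    -1.135 -1.794]
drum_center [(array([287.6, 182.5,  58.3,  75.8]), 0.87)]
seat [(array([151.6, 260.7, 285.2, 124.1]), 0.93)]
cube_green_center []
slide_pot []
drumtop (np.float64(315.4659566818603), np.float64(233.92144631336214)) boss (np.float64(189.34763076107006), np.float64(339.7322538507427))
```

View pics/w1.png

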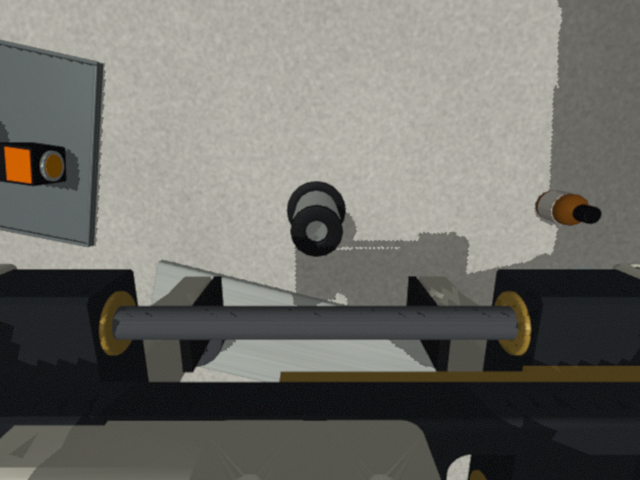

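>>> arm_command(
  increments=[
    [-0.1,0.1,-3,0,0,0,1],
    [0,0,-3,0,0,0,1],
    [0,0,-3,0,0,0,1],
    [0,0,-3,0,0,0,1],
    [0,0,-3,0,0,0,1],
    [0,0,-2,0,0,0,1],
    [0,0,0,0,0,0,1],
    [0,0,0,0,0,0,0.75],
  ],
)

```text
t: 4.42
tool_pos: [442.2, 74.0, 75.2]
eef_rot: [-0.001, -0.19, 0.982, -0.001]
contact_force: [0.0, 0.4, 1.2]
opening: 0.966
grip_force: 0.0
```

>>> arm_command(
  increments=[
    [0,0,0,0,0,0,0.65],
    [0,0,0,0,0,0,0.55],
    [0,0,0,0,0,0,0.4],
    [0,0,0,0,0,0,0.3],
    [0,0,0,0,0,0,0.3],
    [0,0,0,0,0,0,0.3],
    [0,0,0,0,0,0,0.3],
    [0,0,0,0,0,0,0.3],
  ],
)

```text
t: 5.08
tool_pos: [442.7, 74.7, 75.9]
eef_rot: [0.0, -0.19, 0.982, 0.0]
contact_force: [-0.4, -0.3, 4.3]
opening: 0.488
grip_force: 30.0
```

>>> arm_command(
  increments=[
    [0,0,1,0,0,0,0.2],
    [0,0,2,0,0,0,0.2],
    [0,0,3,0,0,0,0.2],
    [0,0,3,0,0,0,0.2],
    [0,0,3,0,0,0,0.2],
    [0,0,2,0,0,0,0.2],
    [1,-0.4,0,0,0,0,0.2],
    [2,-0.9,0,0,0,0,0.2],
  ],
)

```text
t: 5.75
tool_pos: [472.2, 62.2, 217.0]
eef_rot: [0.001, -0.19, 0.982, 0.001]
contact_force: [-1.0, 0.2, -2.4]
opening: 0.487
grip_force: 30.0
```

>>> arm_command(
  increments=[
    [3,-1.3,0,0,0,0,0.2],
    [3,-1.3,0,0,0,0,0.2],
    [3,-1.3,0,0,0,0,0.2],
    [2,-1,0,0,0,0,0.2],
    [1,-0.4,0,0,0,0,0.2],
    [0.8,-0.3,0,0,0,0,0.2],
    [0,0,0,0,0,0,0.2],
    [0,0,0,0,0,0,0.2],
  ],
)

```text
t: 6.42
tool_pos: [599.8, 5.7, 214.9]
eef_rot: [-0.001, -0.19, 0.982, 0.0]
contact_force: [0.2, 0.8, -1.4]
opening: 0.487
grip_force: 30.0
```

Run:
```python
from h import *
np.set_printoptions(precision=2,suppress=True)
out=[]
for n,p in [('scene',[611,-1.4,100]),('side',[611,-1.4,100]),('wrist',[611,-1.4,120])]:
    d,T=cam(n,n+'2'); u,v=proj(d,T,p); print(n,u,v)
    u,v=int(u),int(v); x0,y0=max(0,u-45),max(0,v-65)
    c=d['img'][y0:y0+130,x0:x0+90]; print(x0,y0,c.shape)
    out.append(cv2.resize(cv2.copyMakeBorder(c,0,130-c.shape[0],0,90-c.shape[1],0),(265,383),interpolation=cv2.INTER_CUBIC))
    if n!='wrist':
        for q in ['drum_center']: print([(np.array(x['extent']),round(x['p'],2)) for x in optics.look_for(n,q)[:2]])
cv2.imwrite('pics/c2.png',np.hstack(out))
s=sensors.state();print(s['t'],s['tool_pos'],s['eef_rot'],s['opening'])
```

```text
scene 330.1813258507899 283.9318418561764
285 218 (130, 90, 3)
[(array([314.9, 232.9,  32.6,  47.6]), 0.61)]
side 288.0549716128798 256.2750176819012
243 191 (130, 90, 3)
[(array([279. , 215.4,  20. ,  35.6]), 0.65)]
wrist 297.3279376718801 259.7265468588748
252 194 (130, 90, 3)
6.6667 [599.91   6.13 216.06] [ 0.   -0.19  0.98  0.  ] 0.4857855951856765
```

View pics/c2.png

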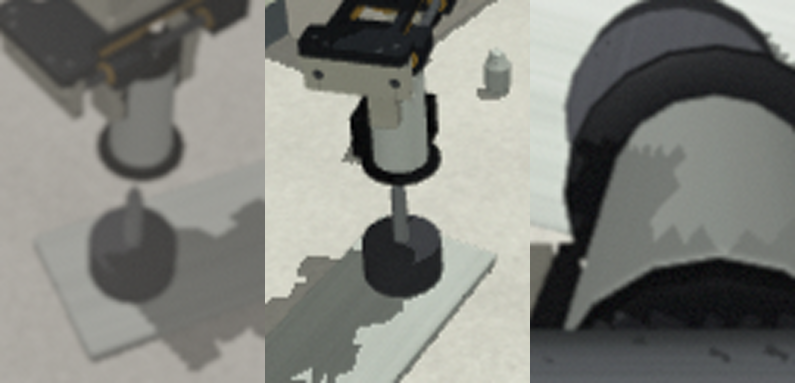

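>>> arm_command(
  increments=[
    [0.25,-0.3,-0.6,0,0,0,0.2],
    [0.25,-0.3,-0.6,0,0,0,0.2],
    [0,0,-0.6,0,0,0,0.2],
    [0,0,-0.4,0,0,0,0.2],
    [0,0,0,0,0,0,0.2],
    [0,0,0,0,0,0,0.2],
    [0,0,0,0,0,0,0.2],
    [0,0,0,0,0,0,0.2],
  ],
)

```text
t: 7.33
tool_pos: [605.7, -0.3, 193.8]
eef_rot: [0.0, -0.19, 0.982, -0.0]
contact_force: [-0.4, -0.1, -0.7]
opening: 0.485
grip_force: 30.0
```

Run:
```python
from h import *
np.set_printoptions(precision=2,suppress=True)
s=sensors.state();print(s['t'],s['tool_pos'],s['eef_rot']); t=s['tool_pos']; zf=t[2]-75.9
out=[]; a=np.linspace(0,2*np.pi,60)
circ=lambda x,y,z,r:[[x+r*np.cos(k),y+r*np.sin(k),z] for k in a]
for n in ['scene','side']:
    d,T=cam(n,n+'3'); u,v=proj(d,T,[606,0,90]); x0,y0=int(u)-33,int(v)-40
    c=cv2.resize(d['img'][y0:y0+75,x0:x0+66],(528,600),interpolation=cv2.INTER_CUBIC)
    np.save('pics/%s3.npy'%n,d['img'])
    P=lambda L:np.array([[((q[0]-x0+.5)*8),((q[1]-y0+.5)*8)] for q in (proj(d,T,p) for p in L)])
    sx=400/528
    for L,col in [(circ(606.5,0,50,34),(0,0,255)),(circ(t[0],t[1],zf,32),(0,255,0)),(circ(t[0],t[1],zf+6,32),(0,255,255)),([[606.5,0,50],[606.5,0,110]],(255,0,255))]:
        q=P(L).astype(np.int32); cv2.polylines(c,[q],False,col,1)
    print(n,x0,y0,'right dir mm',T[:3,0])
    out.append(cv2.resize(c,(400,455)))
cv2.imwrite('pics/c3.png',np.hstack(out))
```

```text
7.3333 [605.67  -0.32 193.83] [ 0.   -0.19  0.98 -0.  ]
scene 296 244 right dir mm [0.28 0.96 0.01]
side 256 220 right dir mm [-0.81 -0.58 -0.02]
```

View pics/c3.png

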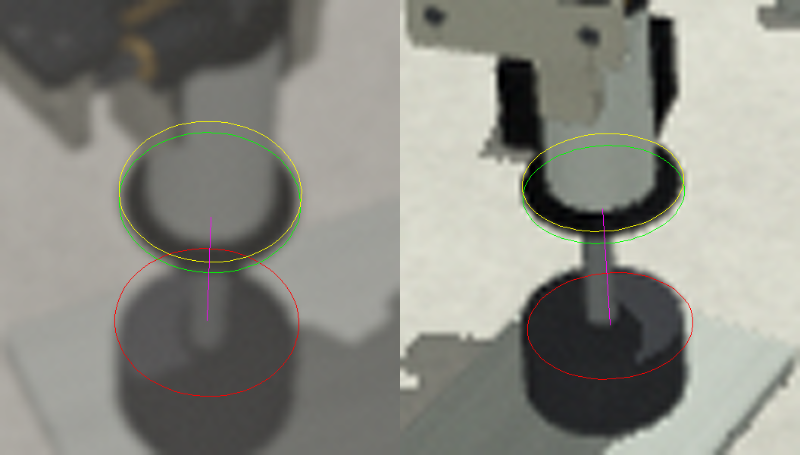

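Run:
```python
import numpy as np
for n,x0,rows in [('scene',296,(274,275,276,291,293,295,300,303,306,309)),('side',256,(248,249,250,260,262,264,272,275,278))]:
    g=np.load(f'pics/{n}3.npy').astype(int).sum(2)//3
    for r in rows: print(n,r,*g[r,x0+10:x0+62])
```

```text
scene 274 168 167 167 167 165 166 166 168 164 147 111 73 59 70 95 112 117 119 119 120 122 122 122 124 122 122 123 124 122 122 120 119 117 113 101 80 59 62 99 141 161 166 167 167 167 169 168 166 166 167 168 167
scene 275 167 167 167 167 167 167 168 168 163 140 99 67 57 71 93 111 117 118 120 122 121 122 122 124 123 123 123 123 121 121 121 119 117 114 101 79 57 57 91 136 161 168 167 169 167 168 168 167 167 168 167 167
scene 276 166 167 167 167 167 167 169 169 161 138 97 64 56 68 88 108 115 119 120 120 122 123 123 124 123 124 123 122 122 121 120 119 117 113 98 75 57 56 87 132 159 169 170 170 168 169 169 169 169 168 168 165
scene 291 162 162 163 164 164 163 162 162 162 160 159 155 141 120 101 88 86 85 84 85 87 89 93 94 96 95 92 83 70 68 66 69 75 94 116 141 155 159 159 159 158 158 157 157 157 157 157 158 156 155 157 157
scene 293 163 162 161 160 159 159 158 158 159 157 144 122 101 88 84 85 86 86 86 85 83 87 93 95 96 95 90 79 69 69 68 67 67 67 73 93 119 143 154 157 158 158 157 157 158 158 158 159 158 159 159 159
scene 295 159 159 158 159 159 159 160 160 156 141 115 93 86 86 86 87 86 85 85 8
[... 1996 characters left out ...]
81 109 109 71 88 92 91 84 58 68 72 107 164 169 204 209 214 212 211 212 212 206 204 207 210 212 210 209 211 211 212 212 211 212 211
side 272 211 211 210 210 211 211 208 202 182 184 38 38 39 36 38 35 35 35 36 36 43 81 88 90 83 63 36 37 39 65 69 67 68 67 68 68 84 193 194 200 198 204 196 208 213 211 215 214 212 211 211 211
side 275 196 131 201 199 198 166 108 110 108 103 32 36 37 37 37 38 36 36 37 36 37 38 35 37 34 36 35 34 34 40 66 67 67 67 64 48 61 160 198 199 198 198 196 197 199 198 198 199 203 199 206 199
side 278 118 116 116 111 109 108 108 111 114 109 51 34 35 36 34 36 35 38 35 37 37 37 36 36 34 36 39 37 41 66 63 58 37 37 38 39 60 163 198 197 197 200 199 198 198 198 197 197 194 190 194 196
```

>>> arm_command(
  increments=[
    [0.2,-0.05,0,0,0,0,0.2],
    [0.22,0,0,0,0,0,0.2],
    [0,0,0,0,0,0,0.2],
    [0,0,-0.3,0,0,0,0.2],
    [0,0,-0.3,0,0,0,0.2],
    [0,0,-0.3,0,0,0,0.2],
    [0,0,-0.3,0,0,0,0.2],
    [0,0,0,0,0,0,0.2],
  ],
)

```text
t: 8.1
tool_pos: [609.2, -1.0, 180.6]
eef_rot: [-0.001, -0.19, 0.982, 0.0]
contact_force: [0.2, -0.8, -1.0]
opening: 0.487
grip_force: 30.0
```

Run:
```python
from h import *
np.set_printoptions(precision=2,suppress=True)
s=sensors.state();print(s['t'],s['tool_pos'],s['contact_force'],s['ft_torque'])
for n,x0,rows in [('scene',306,(277,278,279,280,296,298,300,306)),('side',266,(250,251,252,253,254,262,264,266,272,275,278))]:
    d,T=cam(n); g=d['img'].astype(int).sum(2)//3
    for r in rows: print(n,r,*g[r,x0+5:x0+42])
```

```text
8.1 [609.17  -0.95 180.59] [ 0.2  -0.82 -1.04] [-0.06  0.06  0.02]
scene 277 171 170 169 168 162 141 105 72 69 93 110 117 119 121 121 122 123 123 123 123 125 124 123 124 122 120 120 120 116 103 82 70 98 138 163 169 170
scene 278 168 170 170 168 156 128 87 60 70 93 111 117 118 121 122 122 123 124 123 125 124 124 125 123 122 122 120 118 115 103 80 61 78 121 152 165 168
scene 279 168 168 170 169 153 120 79 59 71 94 112 117 119 121 120 122 122 123 124 125 124 124 123 124 123 121 119 119 114 102 81 57 65 105 145 164 167
scene 280 167 168 170 167 149 110 72 59 70 93 111 116 119 120 122 123 123 123 123 124 123 124 123 123 122 121 120 119 113 101 80 59 60 93 135 159 166
scene 296 161 162 160 155 135 105 87 85 86 87 86 88 83 77 70 75 84 94 96 99 96 89 77 71 68 69 69 67 67 66 67 71 98 133 155 161 161
scene 298 162 162 159 146 119 95 86 87 87 89 88 85 79 73 71 73 84 92 97 96 94 87 77 69 69 69 69 69 67 68 68 66 73 96 125 143 153
scene 300 162 163 160 142 112 91 86 87 87 87 86 86 82 75 71 71 77 87 90 91 87 80 71 68 67 69 69 68 67 68 68 69 67 79 96 109 116
scene 306 162 164 160 143 109 79 75 81 85
[... 957 characters left out ...]
15 212 214 215 217 217
side 264 222 218 218 218 216 213 211 212 217 215 208 190 184 113 113 74 93 94 95 85 69 69 74 112 169 173 208 214 216 217 215 216 215 211 207 210 214
side 266 216 214 214 213 212 214 213 207 194 110 35 38 37 38 40 62 92 95 95 88 74 68 70 69 69 69 70 77 145 206 213 214 210 210 212 212 213
side 272 215 211 206 169 109 38 38 38 39 38 37 38 35 37 38 42 82 91 92 87 64 38 37 37 41 69 68 67 69 70 69 86 195 199 205 203 207
side 275 113 112 110 112 105 36 40 36 38 39 38 37 39 38 38 40 38 38 37 37 36 38 38 38 41 69 68 69 70 68 48 62 164 203 204 202 202
side 278 112 111 114 115 113 52 34 35 37 36 37 38 36 38 40 39 39 38 38 36 38 39 42 69 69 66 59 39 37 41 38 60 168 201 202 201 202
```

>>> arm_command(
  increments=[
    [0.11,-0.01,0,0,0,0,0.2],
    [0,0,-0.3,0,0,0,0.2],
    [0,0,-0.3,0,0,0,0.2],
    [0,0,-0.4,0,0,0,0.2],
    [0,0,-0.4,0,0,0,0.2],
    [0,0,-0.4,0,0,0,0.2],
    [0,0,-0.4,0,0,0,0.2],
    [0,0,-0.4,0,0,0,0.2],
  ],
)

```text
t: 8.87
tool_pos: [610.7, -1.0, 155.0]
eef_rot: [-0.0, -0.19, 0.982, -0.0]
contact_force: [-1.0, -0.4, -0.6]
opening: 0.487
grip_force: 30.0
```

>>> arm_command(
  increments=[
    [0,0,-0.4,0,0,0,0.2],
    [0,0,-0.4,0,0,0,0.2],
    [0,0,-0.4,0,0,0,0.2],
    [0,0,-0.4,0,0,0,0.2],
    [0,0,-0.3,0,0,0,0.2],
    [0,0,-0.3,0,0,0,0.2],
    [0,0,-0.2,0,0,0,0.2],
    [0,0,0,0,0,0,0.2],
  ],
)

```text
t: 9.53
tool_pos: [610.6, -1.0, 131.1]
eef_rot: [-0.0, -0.19, 0.982, 0.0]
contact_force: [-0.2, -0.1, -0.6]
opening: 0.486
grip_force: 30.0
```

>>> arm_command(
  increments=[
    [0,0,-0.1,0,0,0,0.2],
    [0,0,-0.1,0,0,0,0.2],
    [0,0,-0.1,0,0,0,0.2],
    [0,0,-0.1,0,0,0,0.2],
    [0,0,0,0,0,0,0.2],
    [0,0,0,0,0,0,0.2],
    [0,0,0,0,0,0,0.2],
    [0,0,0,0,0,0,0.2],
  ],
)

```text
t: 10.2
tool_pos: [610.8, -1.0, 127.6]
eef_rot: [0.0, -0.19, 0.982, 0.0]
contact_force: [-0.7, 0.5, -0.0]
opening: 0.487
grip_force: 30.0
```

>>> arm_command(
  increments=[
    [0,0,-0.1,0,0,0,0.2],
    [0,0,-0.1,0,0,0,0.2],
    [0,0,0,0,0,0,0.2],
    [0,0,0,0,0,0,0.2],
    [0,0,0,0,0,0,0.2],
    [0,0,0,0,0,0,0.2],
    [0,0,0,0,0,0,0.2],
    [0,0,0,0,0,0,0.2],
  ],
)

```text
t: 10.87
tool_pos: [611.0, -1.0, 125.9]
eef_rot: [0.0, -0.19, 0.982, -0.0]
contact_force: [-0.9, -0.6, 5.3]
opening: 0.485
grip_force: 30.0
```

>>> arm_command(
  increments=[
    [0,0,-0.05,0,0,0,0.2],
    [0,0,0,0,0,0,0.2],
    [0,0,0,0,0,0,0.6],
    [0,0,0,0,0,0,0.8],
    [0,0,0,0,0,0,1],
    [0,0,0,0,0,0,1],
    [0,0,0,0,0,0,1],
    [0,0,0,0,0,0,1],
  ],
)

```text
t: 11.53
tool_pos: [610.7, -1.0, 124.8]
eef_rot: [-0.0, -0.19, 0.982, -0.0]
contact_force: [0.0, -0.0, 0.4]
opening: 0.883
grip_force: 0.0
```

>>> arm_command(
  increments=[
    [0,0,1,0,0,0,1],
    [0,0,2,0,0,0,1],
    [0,0,3,0,0,0,1],
    [0,0,3,0,0,0,1],
    [0,0,3,0,0,0,1],
    [0,0,2,0,0,0,1],
    [-1,-2.5,0,0,0,0,1],
    [-1.2,-3.4,0,0,0,-6,1],
  ],
)

```text
t: 12.2
tool_pos: [589.9, -58.8, 267.6]
eef_rot: [0.002, -0.14, 0.99, 0.0]
contact_force: [0.6, -1.4, -1.2]
opening: 0.999
grip_force: 0.0
```

>>> arm_command(
  increments=[
    [-0.6,-1.4,0,0,0,6.2,1],
    [-0.6,-1.4,0,0,0,6.2,1],
    [-0.6,-1.4,0,0,0,6.2,1],
    [-0.6,-1.4,-0.4,0,0,6.2,1],
    [-0.6,-1.4,-0.4,0,0,6.2,1],
    [-0.6,-1.4,-0.4,0,0,6.2,1],
    [-0.6,-1.4,-0.4,0,0,6.2,1],
    [-0.6,-1.4,-0.4,0,0,6.2,1],
  ],
)

```text
t: 12.87
tool_pos: [540.4, -172.7, 245.8]
eef_rot: [0.0, -0.543, 0.84, -0.0]
contact_force: [0.4, -0.2, 0.6]
opening: 0.999
grip_force: 0.0
```

>>> arm_command(
  increments=[
    [-0.6,-1.4,-0.4,0,0,6.2,1],
    [-0.6,-1.4,-0.4,0,0,6.2,1],
    [-0.6,-1.4,-0.4,0,0,6.2,1],
    [-0.6,-1.4,-0.4,0,0,6.2,1],
    [-0.6,-1.4,-0.4,0,0,6.2,1],
    [-0.6,-1.4,-0.4,0,0,6.2,1],
    [-0.6,-0.7,0,0,0,6.2,1],
    [0,0,0,0,0,6.2,1],
  ],
)

```text
t: 13.53
tool_pos: [497.6, -264.2, 221.6]
eef_rot: [0.0, 0.845, -0.535, -0.0]
contact_force: [-0.0, -0.6, 0.5]
opening: 1.001
grip_force: 0.0
```

Run:
```python
from h import *
np.set_printoptions(precision=3,suppress=True)
cam('side','side4')
d,T=cam('wrist','w4')
s=sensors.state();print(s['t'],s['tool_pos'],s['eef_rot'],s['joint_positions'])
for q in ['cube_green_center','cube_green_window']:
    print(q,[(np.array(x['extent']),round(x['p'],2)) for x in optics.look_for('wrist',q)[:2]])
print('green',proj(d,T,[494.5,-271.6,50])); u,v=proj(d,T,[494.5,-271.6,50])
x0,y0=int(max(0,u-130)),int(max(0,v-100)); c=d['img'][y0:y0+200,x0:x0+260]; print(x0,y0,c.shape)
cv2.imwrite('pics/c4.png',cv2.resize(c,None,fx=3,fy=3,interpolation=cv2.INTER_CUBIC))
```

```text
13.6333 [ 498.583 -263.458  221.801] [-0.     0.844 -0.536  0.   ] [-0.139  0.194 -0.272  0.    -1.104  0.578]
cube_green_center [(array([300.1, 183.6,  45.6,  51.2]), 0.83)]
cube_green_window [(array([303.1, 185.4,  41.4,  48.6]), 0.7)]
green (np.float64(321.9907302864155), np.float64(217.88720226158333))
191 117 (200, 260, 3)
```

View pics/c4.png

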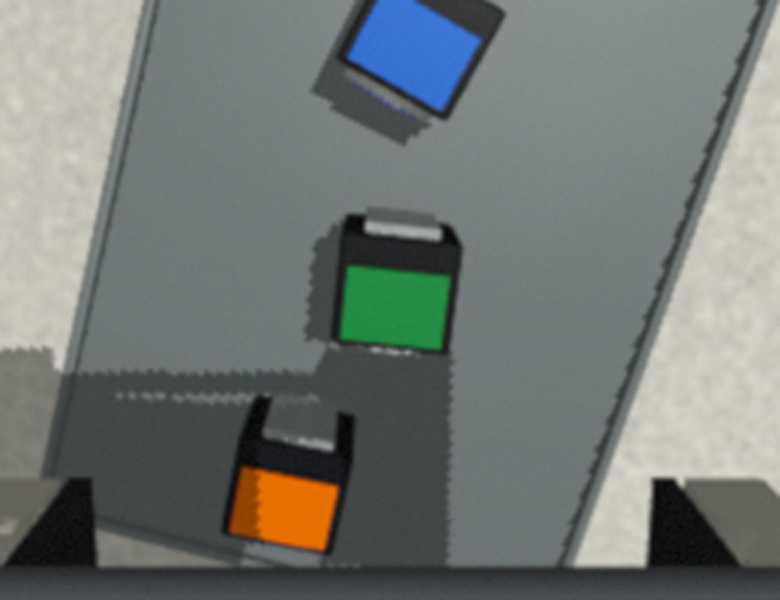

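Run:
```python
from h import *
np.set_printoptions(precision=2,suppress=True)
d,T=cam('wrist'); s=sensors.state()
P=[onz(d,T,191+x/3,117+y/3,50)[:2] for x,y in [(347,266),(452,274),(445,351),(340,341)]]
print(P,np.mean(P,0)); e=(P[1]-P[0]+P[2]-P[3])/2; f=(P[0]-P[3]+P[1]-P[2])/2
print('y-edge az',np.degrees(np.arctan2(e[1],e[0])),np.linalg.norm(e),'back dir az',np.degrees(np.arctan2(f[1],f[0])),np.linalg.norm(f))
for n,xy in [('frontbot',(390,352)),('topbackedgeL',(343,250)),('topbackR',(462,247))]: print(n,onz(d,T,191+xy[0]/3,117+xy[1]/3,50))
q=s['eef_rot'];m=R.from_quat([q[1],q[2],q[3],q[0]]).as_matrix();print(m)
print(s['tool_pos'])
```

```text
[array([ 512.  , -275.01]), array([ 483.16, -285.75]), array([ 474.89, -263.99]), array([ 504.56, -253.65])] [ 493.65 -269.6 ]
y-edge az -160.18757243145382 31.099280554704475 back dir az -69.98004533045169 22.946279675380367
frontbot [ 489.64 -256.84   50.  ]
topbackedgeL [ 515.01 -278.8    50.  ]
topbackR [ 483.99 -294.11   50.  ]
[[ 0.42 -0.91  0.  ]
 [-0.91 -0.42 -0.  ]
 [ 0.   -0.   -1.  ]]
[ 498.99 -262.86  221.55]
```

>>> arm_command(
  increments=[
    [-0.4,-1.1,-2,0,0,-4.8,1],
    [0,0,-3,0,0,0,1],
    [0,0,-3,0,0,0,1],
    [0,0,-3,0,0,0,1],
    [0,0,-3,0,0,0,1],
    [0,0,-2,0,0,0,1],
    [0,0,0,0,0,0,1],
    [0,0,0,0,0,0,1],
  ],
)

```text
t: 14.45
tool_pos: [494.6, -273.7, 60.6]
eef_rot: [0.001, 0.82, -0.572, -0.001]
contact_force: [0.1, -0.2, 1.2]
opening: 1.001
grip_force: 0.0
```

Run:
```python
from h import *
np.set_printoptions(precision=2,suppress=True)
s=sensors.state();q=s['eef_rot'];m=R.from_quat([q[1],q[2],q[3],q[0]]).as_matrix()
print(s['tool_pos'],np.degrees(np.arctan2(m[1,0],m[0,0])),s['contact_force'])
```

```text
[ 494.58 -273.74   60.65] -69.77872862298443 [ 0.15 -0.18  1.17]
```

>>> arm_command(
  increments=[
    [0,0,-1,0,0,0,1],
    [0,0,-1,0,0,0,1],
    [0,0,-0.8,0,0,0,1],
    [0,0,0,0,0,0,1],
    [0,0,0,0,0,0,0.7],
    [0,0,0,0,0,0,0.6],
    [0,0,0,0,0,0,0.5],
    [0,0,0,0,0,0,0.4],
  ],
)

```text
t: 15.12
tool_pos: [495.1, -274.1, 33.5]
eef_rot: [-0.0, 0.821, -0.572, 0.0]
contact_force: [-0.1, 0.5, 0.4]
opening: 0.758
grip_force: 0.0
```

>>> arm_command(
  increments=[
    [0,0,0,0,0,0,0.2],
    [0,0,0,0,0,0,0.2],
    [0,0,0,0,0,0,0.2],
    [0,0,0,0,0,0,0.2],
    [0,0,0.5,0,0,0,0.2],
    [0,0,1,0,0,0,0.2],
    [0,0,2,0,0,0,0.2],
    [0,0,3,0,0,0,0.2],
  ],
)

```text
t: 15.78
tool_pos: [493.1, -273.5, 97.3]
eef_rot: [0.001, 0.82, -0.572, -0.002]
contact_force: [0.0, 0.6, -0.7]
opening: 0.408
grip_force: 30.0
```

>>> arm_command(
  increments=[
    [0,0,2,0,0,0,0.2],
    [0,1,3,0,0,0,0.2],
    [1,3,2.5,0,0,-2.2,0.2],
    [1.5,3.4,2,0,0,-2.2,0.2],
    [1.5,3.4,2,0,0,-2.2,0.2],
    [1.5,3.4,2,0,0,-2.2,0.2],
    [1.5,3.4,2,0,0,-2.2,0.2],
    [1.2,3.5,1,0,0,-2.2,0.2],
  ],
)

```text
t: 16.45
tool_pos: [577.3, -63.2, 266.1]
eef_rot: [-0.002, 0.749, -0.663, 0.002]
contact_force: [0.6, 0.9, -0.3]
opening: 0.41
grip_force: 30.0
```

>>> arm_command(
  increments=[
    [0.3,3.5,0,0,0,0,0.2],
    [0.3,3.5,0,0,0,0,0.2],
    [0.3,3,0,5,0.6,0,0.2],
    [0.3,3,0,5,0.6,0,0.2],
    [0.3,3,0,5,0.6,0,0.2],
    [0.2,2.5,0,5,0.6,0,0.2],
    [0,1,0,5,0.6,0,0.2],
    [0,0,0,0,0,0,0.2],
  ],
)

```text
t: 17.12
tool_pos: [593.0, 130.7, 262.1]
eef_rot: [-0.146, 0.731, -0.646, -0.165]
contact_force: [0.3, -0.5, -0.0]
opening: 0.41
grip_force: 30.0
```

```bash
cat > g.py <<'E'
from h import *
np.set_printoptions(precision=3,suppress=True)
az=np.radians(96.8); c,s_=np.cos(az),np.sin(az); k,l=np.cos(np.radians(25)),np.sin(np.radians(25))
X=np.array([c*k,s_*k,l]); Z=np.array([-c*l,-s_*l,k]); Y=np.cross(Z,X)
seat=np.array([610.8,-1,50]); focus=seat+[c*270,s_*270,200]-110*X
Rc=np.column_stack([-X,-Y,Z]); Rt=Rc@np.diag([1,-1,-1])
s=sensors.state(); q=s['eef_rot']; M=R.from_quat([q[1],q[2],q[3],q[0]]).as_matrix()
tcp=focus-20*X+6.3*Z
print(s['t'],'focus',focus,'tcp goal',tcp,'at',s['tool_pos'],'move cm',(tcp-s['tool_pos'])/10,'turn deg',np.degrees(R.from_matrix(Rt@M.T).as_rotvec()),'q',s['joint_positions'],s['grip_force'])
E
python3 g.py
```

```text
17.1167 focus [590.635 168.108 203.512] tcp goal [593.097 147.466 200.769] at [593.005 130.678 262.138] move cm [ 0.009  1.679 -6.137] turn deg [-0.456  0.004 -0.23 ] q [ 0.248  0.265  0.024 -0.458 -1.299 -0.007] 29.986964464187622
```

>>> arm_command(
  increments=[
    [0,0.3,-1,0,0,0,0.2],
    [0,0.3,-1.2,0,0,0,0.2],
    [0,0.3,-1.2,0,0,0,0.2],
    [0,0.3,-1.2,0,0,0,0.2],
    [0,0.3,-1,0,0,0,0.2],
    [0,0.18,-0.5,-0.5,0,-0.2,0.2],
    [0,0,0,0,0,0,0.2],
    [0,0,0,0,0,0,0.2],
  ],
)

```text
t: 17.78
tool_pos: [592.9, 147.4, 200.8]
eef_rot: [-0.142, 0.731, -0.648, -0.16]
contact_force: [-0.4, -0.1, -0.6]
opening: 0.407
grip_force: 30.0
```

```bash
cat >> g.py <<'E'
out=[]; a=np.linspace(0,2*np.pi,60); lens=seat+[c*270,s_*270,200]
for n in ['scene','side']:
    d,T=cam(n,n+'5'); u,v=proj(d,T,(focus+lens)/2); x0,y0=int(u)-50,int(v)-50
    I=cv2.resize(d['img'][y0:y0+150,x0-40:x0+60],(400,600),interpolation=cv2.INTER_CUBIC)
    for o,r,col in [(focus,14.5,(0,255,0)),(lens,21,(0,0,255)),(seat+[0,0,100],22,(255,0,255)),(seat,32,(255,0,255))]:
        U,V=(Y,Z) if r<22 else (np.eye(3)[0],np.eye(3)[1])
        L=[proj(d,T,o+r*(np.cos(t)*U+np.sin(t)*V)) for t in a]
        cv2.polylines(I,[np.array([[(p[0]-x0+40.5)*4,(p[1]-y0+.5)*4] for p in L]).astype(np.int32)],True,col,1)
    out.append(I)
cv2.imwrite('pics/c5.png',np.hstack(out))
E
python3 g.py
```

```text
17.7833 focus [590.635 168.108 203.512] tcp goal [593.097 147.466 200.769] at [592.915 147.406 200.789] move cm [ 0.018  0.006 -0.002] turn deg [ 0.352  0.052 -0.104] q [ 0.283  0.31  -0.054 -0.462 -1.174  0.012] 29.9876868724823
```

View pics/c5.png

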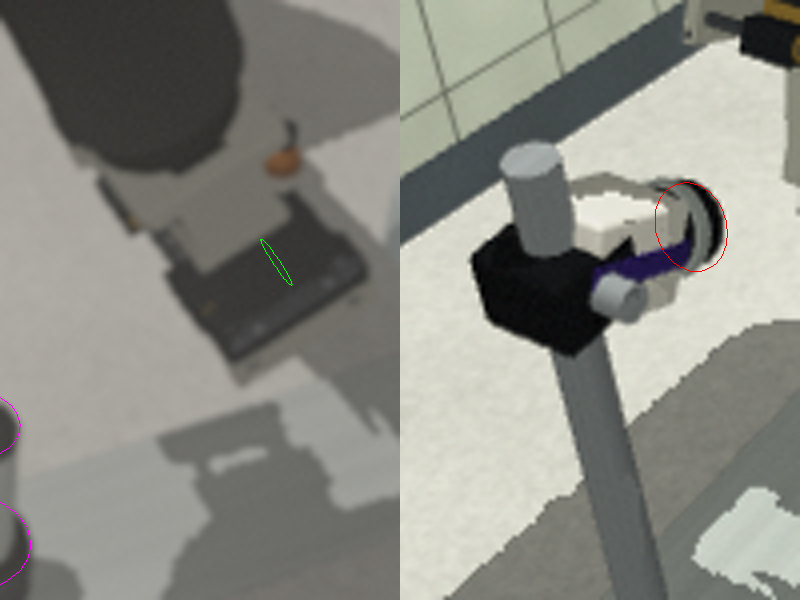

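```bash
cat > k.py <<'E'
exec(open('g.py').read().split("out=[]")[0])
a=np.linspace(0,2*np.pi,60); out=[]
for n,o in [('side',(focus+seat+[0,0,80])/2),('scene',seat+[0,0,60])]:
    d,T=cam(n); u,v=proj(d,T,o); x0,y0=int(u)-50,int(v)-75
    I=cv2.resize(d['img'][y0:y0+150,x0:x0+100],(400,600),interpolation=cv2.INTER_CUBIC)
    for o,r,col in [(focus,14.5,(0,255,0)),(seat+[0,0,100],22,(255,0,255)),(seat,32,(255,0,255))]:
        U,V=(Y,Z) if r<22 else (np.eye(3)[0],np.eye(3)[1])
        L=[proj(d,T,o+r*(np.cos(t)*U+np.sin(t)*V)) for t in a]
        cv2.polylines(I,[np.array([[(p[0]-x0+.5)*4,(p[1]-y0+.5)*4] for p in L]).astype(np.int32)],True,col,1)
    out.append(I)
cv2.imwrite('pics/c6.png',np.hstack(out))
E
python3 k.py
```

```text
17.8833 focus [590.635 168.108 203.512] tcp goal [593.097 147.466 200.769] at [593.332 147.216 201.63 ] move cm [-0.024  0.025 -0.086] turn deg [ 0.315  0.131 -0.079] q [ 0.282  0.309 -0.053 -0.463 -1.175  0.012] 29.987629652023315
```

View pics/c6.png

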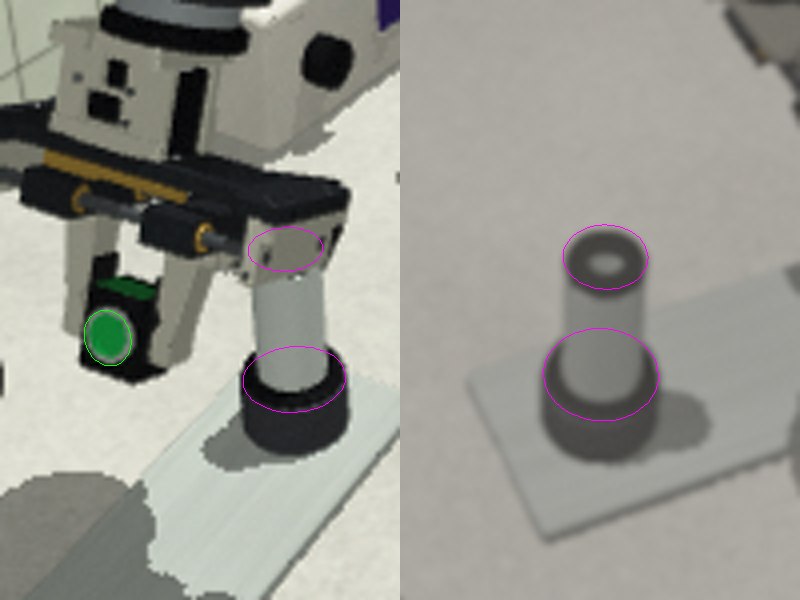

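```bash
python3 -c "
from workcell import finish_job
print(finish_job())"
```

```text
the job is handed in; nothing more can be done
None
```

I seated the drum on the spindle and let go of it, and handed the job in with the green cube held at the focus point. The final camera overlay showed the window within a couple of millimetres of that point and the drum down on its seat; the hand-in call returned no verdict.

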